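Weigh a food sample on the trip balance

ROBOT

A 6-joint arm with a two-finger parallel gripper is mounted at the origin on the work surface. World frame = base frame: x ahead of the robot, y to its left, z up, the work surface at z = 0. Lengths are in m, angles in rad, forces in N, time in s.
With the tool pointing down it reaches from about 0.325 to 0.9 m from the base axis. Payload 6.1 kg.
Tool frame: the origin (TCP) lies between the finger pads; the fingertips stand 17 mm ahead of it and the grasp point (between the pads) lies 2 mm behind it; z points along the fingers, y is the direction in which the jaws open and shut (so a half turn about z gives the same grasp; the last joint's range is limited). The gripper opens to 87 mm and grips with 3 to 60 N. Pads are 19 mm wide; open, the fingers measure 117 mm over their backs; the gripper's body (75 mm by 190 mm) begins 51 mm behind the grasp point.
Start: joints at [0.999, 0.22, 1.526, -0, 1.395, -0.126], TCP at [0.269, 0.564, 0.24] pointing down, gripper open.
Joint ranges: [-2.98, 2.98], [-0.91, 2.08], [0.09, 2.57], [-1.24, 4.39], [0.2, 2.65], [-2.68, 2.68]. Speed limits (rad/s): [2.57, 2.57, 3.01, 3.14, 3.14, 3.14].

INTERFACE

Orientations are given as a unit quaternion [x, y, z, w].
In Python, from cell import * gives the robot as it stands.
- The arm moves only by the tool arm_command, never from a script. Its argument "series" is a list that holds one entry, the list of rows, each a list of 4 numbers: the shift along the tool's x, y, z in cm, then the turn about the tool's z in degrees. A call has 1 to 10 rows; each row shifts and turns the pose as measured when the row begins, along the tool's axes as they then stand; what a row does not reach is not made up. A row lasts 1/8 s, in which the tool goes at most 62.5 mm and 10.7 degrees, less where a joint would pass 70% of its speed; a pose out of reach is approached as far as the arm can. A call is refused whole if a number of a shift passes 6.25 or a number of a turn 10.7, either way. A call with a gripper value outside its range is refused whole. "hand" is the closure, from -1 (fully open) to 1 (shut), set as the call begins (left out, the last holds). The fingers move at their own pace and stop on an object; "force" is the grip in N (left out, the last holds). Time passes only in rows, so rows that do not move let the fingers close. It gives the time, the measured TCP pose, the force and the opening at its end, in the units of the state.
- state(): the state, without advancing time (a new reading comes with each control period).
- grab_frame(name): name is "scene" or "top" or "wrist"; returns a dict with "img" (384x512x3 uint8, red, green, blue), "range_z" (384x512 float32, m along the optical axis (not along the pixel's ray), 0 where there is no reading), "vfov" (degrees; the focal length in pixels is half the picture's height over the tangent of half this angle, whatever the lens; pixels are square), "cx", "cy" (the principal point, pixels), "k1" (the pictures are not rectified: a ray, as slopes to the right and down, at radius r is drawn at 1 + k1 r^2 times it, then the intrinsics apply), "R" (3x3) and "t" (3): a world point X has camera coordinates R X + t; the wrist camera has in their place "tool_from_camera" (4x4, takes a point from camera to tool coordinates, whose origin is the TCP and whose axes are the flange's). Camera axes: x right, y down, z forward; pixel columns grow to the right and rows downward; lengths in m; the calibration is good to about 2 mm. A picture is of the moment at which its call begins: read the wrist's pose just before it.
- close_job(): hands the job in, once; it reports no verdict.
Trained networks look in a picture, given as the dict that the camera call returned (one of the last four; its "shot" number tells which), for a name from the list of things; names that differ only in an ending like _2 or _b are one class to them, and where a whole thing is asked for, a point or a joint stands for the part that bears it (a point fixed in the world has none). Each returns a list of dicts, best first, with "p" (0 to 1); they miss things now and then, are a little off and sometimes report something else, mostly with a low value. They report only what shows in the picture. A call takes as long as a camera call. They do not tell look-alikes from the thing itself.
- regions_of(target, picture): "region" (384x512 bool, what is visible of it) and "extent" ([left, top, right, bottom] in pixels, round what is visible of it).
The state is a dict: "t": time; "joint_pos": joint angles; "qd": joint speeds; "tau": joint torques, N m; "eef_pos": TCP position; "ee_rot": TCP orientation; "ft_force": force on the tool from outside, world axes, zero at the start; "torque": the same for the moment, N m; "grip_width": finger opening in m.
Only numpy, scipy, OpenCV 4.12 (cv2) and the standard library are available. Lean on these libraries where they do the work, as an engineer would, in place of code of your own. Each camera call takes 0.05 s, during which the arm holds its last target. There are 200 camera calls.

TASK

Weigh the sealed sample jar that stands on the left plate of the trip balance: lift weights out of the sloping rack and set them down gently, upright on the right plate, then slide the poise along its rail until the beam stands level and at rest (pointer on the centre mark). Leave the jar on its plate, leave any weight you do not need in the rack or standing upright on the bench, and do not disturb the other things on the bench.

Things in the scene. Friction and masses are not known exactly. Their poses are not given: they have to be found in the camera images.
- scale: Two-pan trip balance, grey base 210 x 300 mm, fixed to the bench. Origin on the bench under the middle of the beam; y runs along the beam towards the left plate, x away from the operator. The beam pivots about x, 72 mm up; its steel plates (150 mm across, no rim) sit 125 mm either side and stay horizontal as it swings. A rail with a sliding poise runs along y, 105 mm in front (-x).
- index (a point): Centre of the white index plate in the middle of the balance, 135 mm above the bench (62 mm wide, top at 152 mm, x axis normal to it). The beam's thin upright pointer ends just above its top edge; it stands over the 5 mm wide black centre mark when the beam is level.
- beam (a joint): Tilt of the beam, rad: 0 level, negative with the left plate (sample) low, positive with the right plate low. Stops at -0.10 and +0.10, where it rests when over about 24 g out of balance; between them about 0.004 rad per gram of difference. Settles in about 1.5 s. Level with empty plates and the poise at 0.
- poise (a joint): Position of the sliding poise, m: 0 at the left end of its rail, growing to the right (the balance's -y) up to 0.154. Each 1.4 mm acts like 1 g on the right plate (0.154 = 110 g); near level 10 mm of it swings the beam by about 0.03 rad. It slides with about 0.5 N of friction and stays where it is left.
- poise_knob (a point): Middle of the poise's upright round knob, 18 mm in diameter and 26 mm high, on a 24 mm wide steel poise block. Push it or hold it lightly to slide the poise. 112 mm above the bench with the beam level; it rises and falls up to 8 mm with the beam.
- left_pan (a point): Centre of the left plate's upper face, 107 mm above the bench when level (12 mm higher or lower at the stops). The sample jar stands here.
- right_pan (a point): Centre of the right plate's upper face, 107 mm above the bench when level (12 mm higher or lower at the stops). The weights go here. Empty at the start, and then high.
- jar_mid (a point): Centre (half-way up) of the sample: a sealed glass jar, 67 mm across, 75 mm high with a 70 mm metal lid. Its mass is unknown, somewhere between 305 and 405 g.
- rack_face (a point): Middle of the sloping face (64 x 256 mm) of the fixed white weight rack. Its y axis runs along the row of four weights, z is vertical. The face slopes 35 degrees, rising towards +x, so the weights lean 35 to 40 degrees, knobs towards -x. Each foot sits 10 mm deep in a round pocket with about 1 mm play all round and draws out along the weight's own axis.
- w500_mid (a point): Centre (half-way up the whole height, on the axis) of the 500 g weight: polished steel cylinder 40 mm in diameter, 46 mm high, with a 24 mm knob on top, 64 mm high in all; first from the +y end of the row. Its z axis runs from foot to knob. The body can be gripped where it stands out of the pocket (36 mm of body, then the knob).
- w200_mid (a point): Centre (half-way up the whole height, on the axis) of the 200 g weight: polished steel cylinder 30 mm in diameter, 32 mm high, with a 18 mm knob on top, 46 mm high in all; second. Its z axis runs from foot to knob. The body can be gripped where it stands out of the pocket (22 mm of body, then the knob).
- w100_mid (a point): Centre (half-way up the whole height, on the axis) of the 100 g weight: polished steel cylinder 24 mm in diameter, 25 mm high, with a 14 mm knob on top, 36 mm high in all; third. Its z axis runs from foot to knob. The body can be gripped where it stands out of the pocket (15 mm of body, then the knob).
- w50_mid (a point): Centre (half-way up the whole height, on the axis) of the 50 g weight: polished steel cylinder 19 mm in diameter, 20 mm high, with a 11 mm knob on top, 29 mm high in all; last, at the -y end. Its z axis runs from foot to knob. The body can be gripped where it stands out of the pocket (10 mm of body, then the knob).
- jar_spare_mid (a point): a second sealed glass jar just like the sample, standing on the bench; bystander (centre, 37.5 mm up)
- spoon: steel spoon about 200 mm long lying on the bench along its x axis, between the balance and the rack; bystander
Things that resemble listed ones, but are neither listed nor needed, are in the scene too. Leave any red look-alike of the part that bears w100_mid alone.

How it is judged:
At the end, for the whole second after the job is handed in: Beam at rest within 0.025 rad of level; jar upright on the left plate; at least one weight upright on the right plate (axis within 68 mm of its centre, not stacked); every other weight on that plate, in its pocket (moved under 10 mm) or upright on the bench (value of joint beam between -0.025 and 0.025 rad and velocity of joint beam between -0.05 and 0.05 rad/s and horizontal distance between jar_mid and left_pan below 0.05 m and z of jar_mid in the frame of left_pan between 0.0325 and 0.0425 m and angle between jar_mid's own z axis and vertical below 0.08 rad and ((horizontal distance between w500_mid and right_pan below 0.068 m and z of w500_mid in the frame of right_pan between 0.027 and 0.037 m and angle between w500_mid's own z axis and vertical below 0.12 rad) or (horizontal distance between w200_mid and right_pan below 0.068 m and z of w200_mid in the frame of right_pan between 0.018 and 0.028 m and angle between w200_mid's own z axis and vertical below 0.12 rad) or (horizontal distance between w100_mid and right_pan below 0.068 m and z of w100_mid in the frame of right_pan between 0.013 and 0.023 m and angle between w100_mid's own z axis and vertical below 0.12 rad) or (horizontal distance between w50_mid and right_pan below 0.068 m and z of w50_mid in the frame of right_pan between 0.0095 and 0.0195 m and angle between w50_mid's own z axis and vertical below 0.12 rad)) and ((horizontal distance between w500_mid and right_pan below 0.068 m and z of w500_mid in the frame of right_pan between 0.027 and 0.037 m and angle between w500_mid's own z axis and vertical below 0.12 rad) or distance of w500_mid from where it was at the start of the episode below 0.01 m or (height (world z) of w500_mid between 0.027 and 0.037 m and angle between w500_mid's own z axis and vertical below 0.12 rad)) and ((horizontal distance between w200_mid and right_pan below 0.068 m and z of w200_mid in the frame of right_pan between 0.018 and 0.028 m and angle between w200_mid's own z axis and vertical below 0.12 rad) or distance of w200_mid from where it was at the start of the episode below 0.01 m or (height (world z) of w200_mid between 0.018 and 0.028 m and angle between w200_mid's own z axis and vertical below 0.12 rad)) and ((horizontal distance between w100_mid and right_pan below 0.068 m and z of w100_mid in the frame of right_pan between 0.013 and 0.023 m and angle between w100_mid's own z axis and vertical below 0.12 rad) or distance of w100_mid from where it was at the start of the episode below 0.01 m or (height (world z) of w100_mid between 0.013 and 0.023 m and angle between w100_mid's own z axis and vertical below 0.12 rad)) and ((horizontal distance between w50_mid and right_pan below 0.068 m and z of w50_mid in the frame of right_pan between 0.0095 and 0.0195 m and angle between w50_mid's own z axis and vertical below 0.12 rad) or distance of w50_mid from where it was at the start of the episode below 0.01 m or (height (world z) of w50_mid between 0.0095 and 0.0195 m and angle between w50_mid's own z axis and vertical below 0.12 rad))); the robot touches nothing.
It fails at once if the sample jar is taken or pushed off its plate (horizontal distance between jar_mid and left_pan above 0.06 m or angle between jar_mid's own z axis and vertical above 0.3 rad).
It fails at once if a weight is dropped on the right plate: it comes down on it faster than 0.6 m/s (a fall of 18 mm or more) ((linear speed of w500 above 0.6 m/s and horizontal distance between w500_mid and right_pan below 0.075 m and z of w500_mid in the frame of right_pan below 0.062 m) or (linear speed of w200 above 0.6 m/s and horizontal distance between w200_mid and right_pan below 0.075 m and z of w200_mid in the frame of right_pan below 0.053 m) or (linear speed of w100 above 0.6 m/s and horizontal distance between w100_mid and right_pan below 0.075 m and z of w100_mid in the frame of right_pan below 0.048 m) or (linear speed of w50 above 0.6 m/s and horizontal distance between w50_mid and right_pan below 0.075 m and z of w50_mid in the frame of right_pan below 0.0445 m)).
It fails at once if a bystander is moved by more than 30 mm (distance of any of jar_spare_mid, cup, squeeze_bottle, spoon, spatula from where it was at the start of the episode above 0.03 m).
It also fails if it takes over 72 s, if anything falls off the work surface, if the arm or the gripper's body presses on something with over 40 N, if the wrist force passes 120 N, or if a joint passes its speed limit or range.

## Working session

There is one attempt and no reset: what is moved stays moved. The work goes in short steps, Python scripts to look and compute and a tool call to move; the robot and the scene stay as the last step left them, time stands still between calls to the robot, and variables do not carry over. Pictures are saved under pics/ and viewed, about 8 in all and at most 12, crops included, and the job is handed in when it is done.

Besides the shell and the picture viewer there is one more tool, called after "Call:" as name([rows], argument=value, ...), one row to a line, values as JSON. arm_command: Moves the arm, as the interface text tells. Its arguments: {"type":"object","properties":{"series":{"type":"array","items":{"type":"array","items":{"type":"array","items":{"type":"number"}}}},"hand":{"type":"number"},"force":{"type":"number"}},"required":["series"]}

```bash
mkdir -p pics; ls
cat > h.py <<'E'
from cell import *
import numpy as np, cv2
from scipy.spatial.transform import Rotation as Ro
def save(f,n,crop=None,s=1):
    im=f["img"][...,::-1]
    if crop: l,t,r,b=crop; im=im[t:b,l:r]
    cv2.imwrite("pics/"+n,cv2.resize(im,None,fx=s,fy=s,interpolation=cv2.INTER_CUBIC))
def cam2w(f,st=None):
    if "R" in f: R=np.array(f["R"]);t=np.array(f["t"]); return R.T,-R.T@t
    T=np.array(f["tool_from_camera"]); A=Ro.from_quat(st["ee_rot"]).as_matrix()
    return A@T[:3,:3],A@T[:3,3]+np.array(st["eef_pos"])
def cloud(f,st=None):
    h,w=f["range_z"].shape; F=h/2/np.tan(np.radians(f["vfov"])/2)
    K=np.array([[F,0,f["cx"]],[0,F,f["cy"]],[0,0,1.]])
    u,v=np.meshgrid(np.arange(w),np.arange(h))
    d=np.stack([(u-f["cx"])/F,(v-f["cy"])/F],-1); x=d.copy()
    for _ in range(20): x=d/(1+f["k1"]*(x**2).sum(-1,keepdims=True))
    z=f["range_z"][...,None]; P=np.concatenate([x*z,z],-1)
    R,t=cam2w(f,st); W=P@R.T+t; W[f["range_z"]==0]=np.nan
    return W
def proj(f,X,st=None):
    R,t=cam2w(f,st); c=(np.array(X)-t)@R; s=c[:2]/c[2]; s=s*(1+f["k1"]*(s@s))
    F=f["img"].shape[0]/2/np.tan(np.radians(f["vfov"])/2); return s*F+[f["cx"],f["cy"]]
E
python3 - <<'E'
from h import *
s=state(); print(s)
fs={n:grab_frame(n) for n in ("scene","top")}
ims=[f["img"][...,::-1] for f in fs.values()]
for n,f in fs.items(): save(f,n+".png",s=1.5); np.save("pics/"+n+".npy",cloud(f)); print(n,f["vfov"],f["k1"],cam2w(f)[1])
for n,f in fs.items():
    C=cloud(f)
    for k in ("scale","index","poise_knob","left_pan","right_pan","jar_mid","rack_face","w500_mid","w200_mid","w100_mid","w50_mid","jar_spare_mid","spoon"):
        try:
            for r in regions_of(k,f)[:3]:
                m=r["region"]; print(n,k,round(r["p"],2),r["extent"],np.round(np.nanmedian(C[m],0),3))
        except Exception as e: print(n,k,e)
E
```

```text
pics
{'t': 0.0, 'joint_pos': array([ 9.98923483e-01,  2.21218349e-01,  1.52762380e+00, -3.54586587e-05,
        1.39470112e+00, -1.26098625e-01]), 'qd': array([ 0.00032819,  0.00026959, -0.00095415, -0.00083835, -0.00105713,
        0.00069486]), 'tau': array([ 6.97123760e-04, -4.94589579e+01, -3.87390161e+01,  7.01809837e-02,
        5.68392151e-02, -1.16107885e-04]), 'eef_pos': array([0.26916083, 0.56341195, 0.23843533]), 'ee_rot': array([ 2.21043081e-01,  9.75263557e-01, -9.22483306e-04, -3.17101163e-04]), 'ft_force': array([-0.89095668, -0.46049506,  0.122589  ]), 'torque': array([0.00564676, 0.06419651, 0.03121146]), 'grip_width': 0.08694146323614764}
scene 42.34045282659551 -0.08787169960625542 [1.05725092 0.81300788 0.84590631]
top 54.87587741114261 0.019167662575511394 [ 0.41585897 -0.01543545  1.10940348]
scene scale 0.22 [212.4, 153.5, 267.2, 182.2] [ 0.551 -0.111  0.091]
scene index 0.75 [187.1, 103.3, 289.8, 197.9] [ 0.523 -0.243  0.075]
scene poise_knob 0.55 [256.3, 129.5, 267.6, 146.8] [ 0.416 -0.208  0.088]
scene left_pan 0.93 [210.6, 152.8, 265.9, 183.3] [ 0.555 -0.11
[... 1324 characters left out ...]
.52  -0.126  0.094]
top left_pan 0.36 [242.2, 198.2, 264.1, 266.0] [0.487 0.002 0.013]
top right_pan 0.76 [369.8, 193.5, 426.6, 252.7] [ 0.489 -0.381  0.121]
top jar_mid 0.84 [293.1, 186.5, 321.0, 214.4] [ 0.531 -0.136  0.168]
top rack_face 0.89 [122.1, 189.2, 211.9, 211.7] [0.537 0.241 0.04 ]
top w500_mid 0.75 [127.1, 202.6, 143.8, 218.8] [0.506 0.337 0.067]
top w200_mid 0.19 [275.3, 177.4, 426.7, 270.6] [ 0.484 -0.279  0.09 ]
top w50_mid 0.48 [197.0, 198.9, 200.7, 205.9] [0.53  0.162 0.043]
top jar_spare_mid 0.81 [240.4, 132.8, 264.4, 161.5] [0.692 0.011 0.075]
top spoon 0.69 [244.5, 200.3, 264.9, 262.0] [0.455 0.003 0.013]
top spoon 0.54 [279.6, 177.2, 426.4, 267.2] [ 0.483 -0.281  0.09 ]
```

View pics/scene.png

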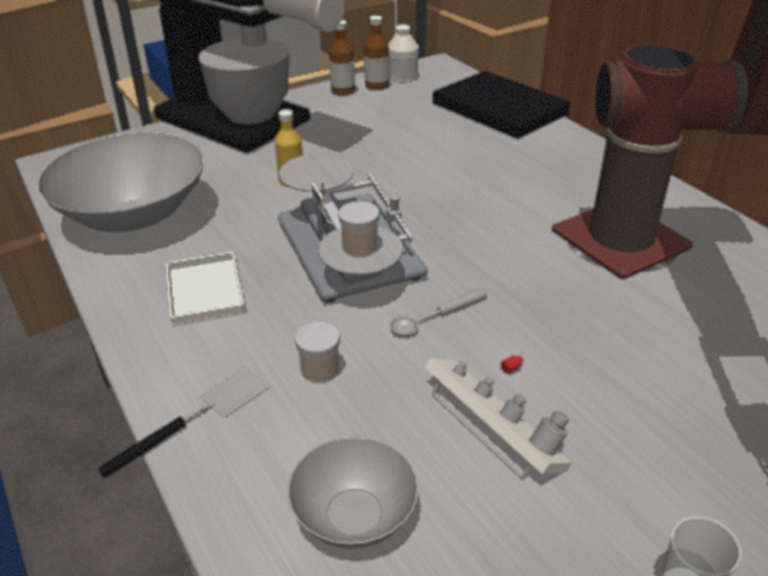

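View pics/top.png

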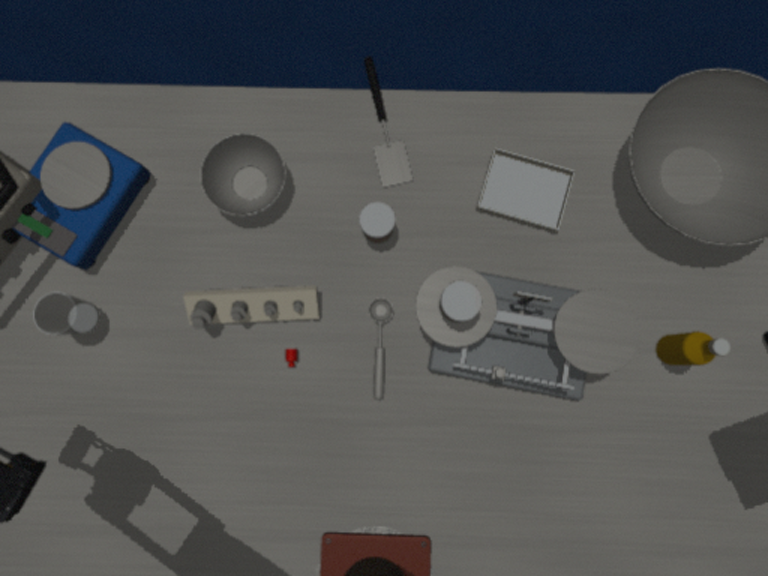

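Pictures (1.5x px). In the scene view the weights are w500 (549,433), w200 (513,407), w100 (485,386) and w50 (460,369). The red look-alike of w100 lies on the bench at (512,363). The sample jar is on the left plate (358,228); the look-alike spare jar is at (318,350). In the top view the w200 is at (240,311), the w100 at (271,309), the red one at (291,356) and the poise at (499,374).

I choose the steel w200 and w100 in the rack: 300 g plus up to 110 g of poise covers 305–405 g.

Run:
```python
from h import *
s=state(); f=grab_frame("wrist"); T=np.array(f["tool_from_camera"]); print(np.round(T,3),f["vfov"],f["k1"])
A=Ro.from_quat(s["ee_rot"]).as_matrix(); print("tool axes cols\n",np.round(A,3))
C=np.load("pics/top.npy")
# rack cloud (region box around the rack in the top view)
B=C[186:216,120:216].reshape(-1,3); B=B[(B[:,2]>.012)&(B[:,2]<.1)]
r=cv2.minAreaRect((B[:,:2]*1000).astype(np.float32)); print("rack rect",r)
for n in ("top","scene"):
    C=np.load(f"pics/{n}.npy"); P=C.reshape(-1,3)
    d=P[(P[:,2]>.135)&(abs(P[:,0]-.5)<.15)&(P[:,1]<-.02)&(P[:,1]>-.3)]
    print(n,"bench z",np.nanmedian(P[(abs(P[:,0]-.45)<.03)&(abs(P[:,1]-.1)<.03),2]),"high pts",len(d),np.nanmedian(d,0))
# move needed to look at the weights: camera above (0.50,0.26)
t=np.array([.50,.26,.25]); cam=A@T[:3,3]; print("cam offset world now",cam)
```

```text
[[-0.    -0.967 -0.254  0.068]
 [ 1.    -0.     0.    -0.   ]
 [-0.    -0.254  0.967 -0.146]
 [ 0.     0.     0.     1.   ]] 61.946489676285104 0.012023990976107953
tool axes cols
 [[-0.902  0.431  0.   ]
 [ 0.431  0.902 -0.   ]
 [-0.    -0.    -1.   ]]
rack rect ((528.3934936523438, 254.70755004882812), (71.99675750732422, 258.64874267578125), 2.916687488555908)
top bench z 0.00020653312508844834 high pts 659 [ 0.53467909 -0.13916203  0.16817984]
scene bench z -0.0023051291954061526 high pts 597 [ 0.54251808 -0.1243967   0.16363782]
cam offset world now [-0.06183595  0.02935829  0.14567749]
```

Call:
arm_command([
  [[0,0,0,-9.5],[0,0,0,-9.5],[0,0,0,-9.4],[-3.1,-4.6,0,0],[-3.1,-4.6,0,0],[-3.1,-4.6,0,0],[-3.1,-4.6,0,0],[-3.1,-4.6,0,0],[-3.1,-4.6,0,0],[-3.1,-4.6,0,0]],
], hand=-0.15, force=5)

```text
t: 2.7
eef_pos: [0.5126, 0.2523, 0.2403]
ee_rot: [-0.038, 0.999, 0.001, 0.001]
ft_force: [0.9, 0.7, -0.3]
grip_width: 0.0502
```

Run:
```python
from h import *
s=state(); f=grab_frame("wrist"); C=cloud(f,s); np.save("pics/w1.npy",C); save(f,"w1.png",s=1.5)
print(s["t"],s["eef_pos"],s["grip_width"],np.round(Ro.from_quat(s["ee_rot"]).as_matrix()[:2,:2],3))
P=C.reshape(-1,3); P=P[~np.isnan(P[:,0])]
print("bench",np.median(P[(P[:,2]<.01),2]))
for k in ("rack_face","w500_mid","w200_mid","w100_mid","w50_mid"):
    for r in regions_of(k,f)[:2]:
        m=r["region"];print(k,round(r["p"],2),r["extent"],np.round(np.nanmedian(C[m],0),4),np.round(np.nanpercentile(C[m],[5,95],axis=0),3).tolist())
```

```text
2.7 [0.51263055 0.25231859 0.24029453] 0.050217201143953415 [[-0.997 -0.075]
 [-0.075  0.997]]
bench 0.0005082778878104655
rack_face 0.92 [138.6, 156.5, 372.7, 216.7] [0.5342 0.2392 0.0396] [[0.501, 0.136, 0.017], [0.559, 0.37, 0.052]]
w500_mid 0.96 [319.8, 149.5, 371.0, 202.8] [0.5031 0.3387 0.0679] [[0.482, 0.325, 0.04], [0.53, 0.358, 0.081]]
w200_mid 0.86 [266.3, 160.1, 293.5, 194.7] [0.5136 0.2758 0.056 ] [[0.499, 0.264, 0.04], [0.532, 0.288, 0.066]]
w100_mid 0.81 [214.7, 167.1, 234.4, 195.9] [0.5212 0.2181 0.0492] [[0.509, 0.208, 0.037], [0.536, 0.227, 0.057]]
w100_mid 0.57 [181.9, 72.2, 202.1, 103.0] [0.4317 0.1776 0.0216] [[0.414, 0.167, 0.014], [0.445, 0.187, 0.025]]
w50_mid 0.86 [170.1, 166.6, 190.3, 189.9] [0.5277 0.1656 0.0435] [[0.518, 0.156, 0.031], [0.539, 0.172, 0.051]]
```

```bash
cat > fit.py <<'E'
from h import *
from scipy.optimize import least_squares
DIM=dict(w500=(.020,.046,.012,.064),w200=(.015,.032,.009,.046),w100=(.012,.025,.007,.036),w50=(.0095,.020,.0055,.029))
def sdf(P,c,a,k):
    R,h,r,H=DIM[k]; d=P-c; z=d@a; q=np.linalg.norm(d-np.outer(z,a),axis=1)
    def cyl(z0,z1,rr):
        dx=q-rr; dz=abs(z-(z0+z1)/2)-(z1-z0)/2
        return np.hypot(np.maximum(dx,0),np.maximum(dz,0))+np.minimum(np.maximum(dx,dz),0)
    return np.minimum(cyl(0,h,R),cyl(0,H,r))
def fit(P,k,tilt0=.65,yaw0=np.pi):
    """foot centre, axis (foot to knob)"""
    def ax(p): return np.array([p[3],p[4],1])/np.sqrt(1+p[3]**2+p[4]**2)
    g=np.tan(tilt0)*np.array([np.cos(yaw0),np.sin(yaw0)]); a0=np.array([*g,1])/np.hypot(1,np.tan(tilt0))
    c0=np.nanmedian(P,0)-a0*DIM[k][3]*.6
    r=least_squares(lambda p:sdf(P,p[:3],ax(p),k),[*c0,*g],loss="soft_l1",f_scale=.001,x_scale=[.01,.01,.01,.3,.3])
    a=ax(r.x); return r.x[:3],a,np.degrees(np.arccos(a[2])),np.median(abs(sdf(P,r.x[:3],a,k)))
E
python3 - <<'E'
from fit import *
s=state(); f=grab_frame("wrist"); C=cloud(f,s); save(f,"w1c.png",(130,50,400,230),2.5)
wm=np.zeros(C.shape[:2],bool); 
for k in DIM:
    r=regions_of(k+"_mid",f)[0]; m=r["region"]; wm|=cv2.dilate(m.astype(np.uint8),np.ones((7,7)))>0
    m=cv2.erode(m.astype(np.uint8),np.ones((3,3)))>0; P=C[m]; P=P[~np.isnan(P[:,0])]
    c,a,t,e=fit(P,k); print(k,len(P),"foot",np.round(c,4),"mid",np.round(c+a*DIM[k][3]/2,4),"ax",np.round(a,3),"tilt",round(t,1),"err",round(e,5))
m=cv2.erode((regions_of("rack_face",f)[0]["region"]&~wm).astype(np.uint8),np.ones((3,3)))>0
P=C[m]; P=P[~np.isnan(P[:,0])]; P=P[(P[:,0]>.515)&(P[:,2]>.025)]
c=np.median(P,0)
for _ in range(3):
    n=np.linalg.svd(P-P.mean(0),full_matrices=False)[2][2]; n*=np.sign(n[2]); d=(P-P.mean(0))@n; P=P[abs(d)<.003]
print("face n",np.round(n,3),"slope",np.degrees(np.arccos(n[2])),"yaw",np.degrees(np.arctan2(n[1],n[0])),"pt",P.mean(0))
E
```

```text
w500 1497 foot [0.5228 0.3457 0.0254] mid [0.5043 0.3444 0.0515] ax [-0.578 -0.039  0.815] tilt 35.4 err 0.00034
w200 674 foot [0.5275 0.2779 0.0253] mid [0.5143 0.2768 0.0441] ax [-0.575 -0.048  0.817] tilt 35.2 err 0.0003
w100 533 foot [ 0.4347  0.1747 -0.0028] mid [0.4316 0.1765 0.0149] ax [-0.173  0.099  0.98 ] tilt 11.5 err 0.00136
w50 229 foot [0.536  0.1639 0.0253] mid [0.5276 0.1633 0.0371] ax [-0.578 -0.044  0.815] tilt 35.5 err 0.00037
face n [-0.562 -0.041  0.826] slope 34.30437195654327 yaw -175.82743889274477 pt [0.53867079 0.2365691  0.04305204]
```

View pics/w1c.png

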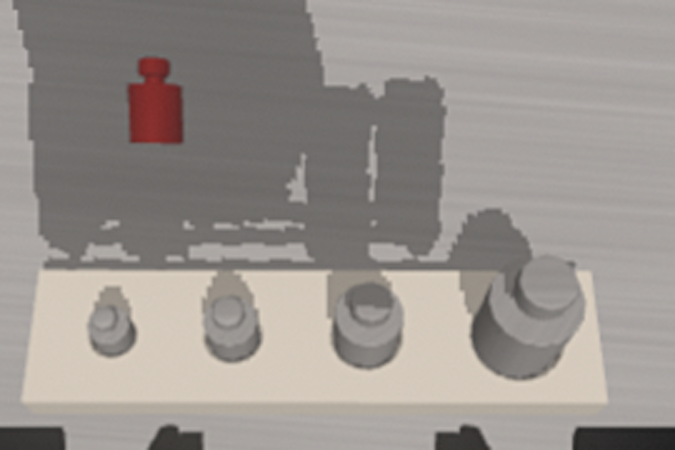

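The crop shows the red look-alike lying at (155,105). The steel weights stand in the rack: w50 (112,330), w100 (232,328), w200 (368,325) and w500 (528,315). The network's top w100 hit this time was the red one, so I discard that and place w100 from the row geometry, at foot ≈ (0.532, 0.220). w200 goes first.

Call:
arm_command([
  [[-0.2,2.4,4,0],[0,0,5,0],[0,0,5,0],[0,0,1,0],[0,0,0,0]],
], hand=-0.05)

```text
t: 3.92
eef_pos: [0.5132, 0.2832, 0.0903]
ee_rot: [-0.04, 0.999, 0.002, 0.004]
ft_force: [0.7, -0.8, -0.3]
grip_width: 0.0455
```

Call:
arm_command([
  [[0,-0.6,0,0],[0,0,0,0],[0,0,0,0]],
])

```text
t: 4.3
eef_pos: [0.5171, 0.278, 0.096]
ee_rot: [-0.04, 0.999, 0.004, 0.009]
ft_force: [-0.3, 0.4, 0.1]
grip_width: 0.0455
```

Run:
```python
from h import *
for i in range(3):
    s=state(); print(np.round(s["eef_pos"],4),np.round(s["ee_rot"],4),np.round(s["qd"],3),np.round(s["joint_pos"],4)); grab_frame("wrist")
```

```text
[0.5171 0.278  0.096 ] [-0.0402  0.9991  0.0036  0.0085] [-0.005 -0.015 -0.008 -0.001  0.003 -0.002] [ 0.3581  0.2615  1.7629  0.0018  1.0987 -1.294 ]
[0.5173 0.278  0.0961] [-0.0402  0.9991  0.0036  0.0087] [ 0.004  0.009  0.004  0.    -0.001  0.   ] [ 3.5810e-01  2.6150e-01  1.7627e+00  1.7000e-03  1.0986e+00 -1.2940e+00]
[0.517  0.278  0.0956] [-0.0403  0.9991  0.0035  0.0083] [ 0.003  0.009  0.009  0.001 -0.001  0.   ] [ 3.5820e-01  2.6190e-01  1.7631e+00  1.7000e-03  1.0985e+00 -1.2940e+00]
```

Call:
arm_command([
  [[0,0,0,0],[0,0,0,0]],
])

```text
t: 4.7
eef_pos: [0.5166, 0.278, 0.0952]
ee_rot: [-0.04, 0.999, 0.003, 0.008]
ft_force: [1.0, 0.2, -0.2]
grip_width: 0.0459
```

Call:
arm_command([
  [[0.4,-0.1,0.6,0],[0,0,1,0],[0,0,1,0],[0,0,0.4,0],[0,0,0,0],[0,0,0,0]],
])

```text
t: 5.45
eef_pos: [0.5119, 0.2765, 0.0616]
ee_rot: [-0.04, 0.999, 0.003, 0.007]
ft_force: [-0.2, -0.4, 0.1]
grip_width: 0.0457
```

Call:
arm_command([
  [[0,0,0.4,0],[0,0,0,0]],
])

```text
t: 5.7
eef_pos: [0.5123, 0.2767, 0.0579]
ee_rot: [-0.04, 0.999, 0.003, 0.007]
ft_force: [-0.4, 0.0, 1.0]
grip_width: 0.0454
```

Call:
arm_command([
  [[0,0,0,0],[0,0,0,0],[0,0,0,0],[0,0,0,0]],
], hand=0.6, force=6)

```text
t: 6.2
eef_pos: [0.5127, 0.2768, 0.0583]
ee_rot: [-0.04, 0.999, 0.003, 0.008]
ft_force: [0.2, -0.0, -0.2]
grip_width: 0.0296
```

Call:
arm_command([
  [[0.2,0,-0.3,0],[0.2,0,-0.3,0],[0,0,0,0],[-0.4,0,-0.2,0],[-0.4,0,-0.15,0],[-0.4,0,-0.15,0],[0,0,0,0]],
])

```text
t: 7.08
eef_pos: [0.5193, 0.2769, 0.0688]
ee_rot: [-0.04, 0.999, 0.003, 0.006]
ft_force: [0.4, 0.4, -2.5]
grip_width: 0.0294
```

Run:
```python
from fit import *
s=state(); f=grab_frame("wrist"); C=cloud(f,s); save(f,"g1.png",(150,90,450,384),2)
print(s["eef_pos"],s["grip_width"],s["ft_force"])
for r in regions_of("w200_mid",f)[:3]:
    m=cv2.erode(r["region"].astype(np.uint8),np.ones((3,3)))>0; P=C[m]; P=P[~np.isnan(P[:,0])]
    print(round(r["p"],2),r["extent"],len(P))
    if len(P)>60: print([np.round(v,4) for v in fit(P,"w200",.3)])
```

```text
[0.51927581 0.27693173 0.06882222] 0.029446404450109445 [ 0.39443911  0.44391847 -2.48404583]
0.91 [232.6, 209.0, 286.2, 247.0] 1656
[array([0.5232, 0.2771, 0.0311]), array([-0.1574, -0.0128,  0.9875]), np.float64(9.0857), np.float64(0.0003)]
```

View pics/g1.png

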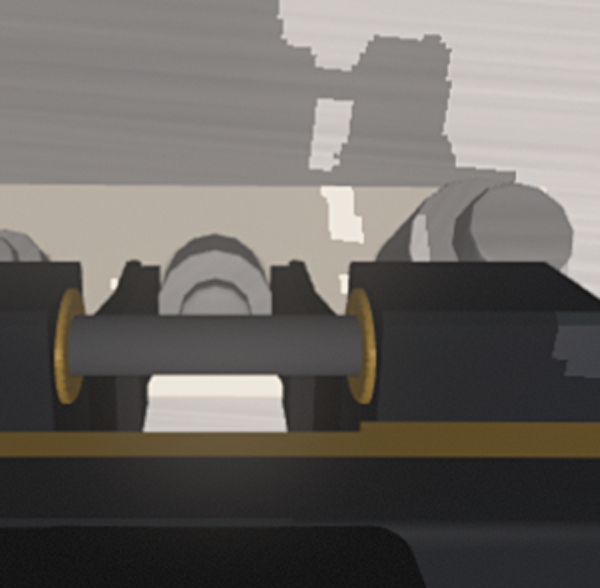

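The righting on the pocket lip worked: w200 sits between the pads (crop 215,280) at about 9° tilt, with w500 and w100 undisturbed. Now lift it.

Call:
arm_command([
  [[0.2,0,-0.6,0],[0.2,0,-1,0],[0,0,-2,0],[0,0,-4,0],[0,0,-5,0],[0,0,-5,0],[0,0,-2,6.5],[0,0,0,6.5],[0,0,0,0]],
], force=8)

```text
t: 8.3
eef_pos: [0.5136, 0.2758, 0.2845]
ee_rot: [0.075, 0.997, 0.006, 0.012]
ft_force: [-0.1, 0.3, -1.2]
grip_width: 0.0293
```

Run:
```python
from h import *
s=state(); print(s["t"],s["eef_pos"],s["ee_rot"],s["grip_width"],s["ft_force"])
from scipy.optimize import least_squares
for n in ("top","scene"):
    f=grab_frame(n); C=cloud(f)
    for k in ("right_pan","left_pan"):
        for r in regions_of(k,f)[:1]:
            m=r["region"].astype(np.uint8); P=C[cv2.erode(m,np.ones((3,3)))>0]; P=P[~np.isnan(P[:,0])]; z=np.median(P[:,2]); P=P[abs(P[:,2]-z)<.008]
            A=np.c_[2*P[:,:2],np.ones(len(P))]; 
            h=cv2.convexHull((P[:,:2]*1e4).astype(np.float32))
            print(n,k,round(r["p"],2),"z",round(z,4),"circle",np.round(np.array(cv2.minEnclosingCircle(h)[0])/1e4,4),cv2.minEnclosingCircle(h)[1]/1e4)
    for r in regions_of("poise_knob",f)[:1]:
        m=r["region"]; print(n,"knob",r["p"],r["extent"],np.round(np.nanpercentile(C[m],[5,50,95],axis=0),3).tolist())
    for r in regions_of("jar_mid",f)[:1]:
        print("jar",np.round(np.nanpercentile(C[r["region"]],[5,50,95],axis=0),3).tolist())
    P=C.reshape(-1,3); b=P[(P[:,1]<-.45)&(P[:,1]>-.65)&(P[:,0]<.6)&(P[:,0]>.35)&(P[:,2]>.03)]
    print("bottle",np.nanmin(b,0),np.nanmax(b,0))
```

```text
8.3 [0.51362234 0.27577909 0.28450827] [0.0754306  0.99706411 0.00618739 0.01162361] 0.029263353390345557 [-0.07326308  0.27425263 -1.15417976]
top right_pan 0.96 z 0.1206 circle [ 0.489  -0.3809] 0.07211566772460938
top left_pan 0.77 z 0.0935 circle [ 0.5311 -0.1359] 0.07396751708984375
jar [[0.503, -0.165, 0.124], [0.529, -0.136, 0.168], [0.56, -0.108, 0.171]]
bottle [ 0.4351683  -0.58831724  0.03000065] [ 0.50788695 -0.45000816  0.17315815]
scene right_pan 0.74 z 0.1182 circle [ 0.4909 -0.3776] 0.07460331420898438
scene left_pan 0.74 z 0.0906 circle [ 0.5333 -0.1322] 0.07339002075195313
scene knob 0.7 [257.7, 131.1, 267.9, 146.7] [[0.407, -0.219, 0.078], [0.418, -0.207, 0.096], [0.425, -0.201, 0.119]]
jar [[0.511, -0.154, 0.099], [0.543, -0.114, 0.149], [0.566, -0.101, 0.167]]
bottle [ 0.35003359 -0.64946219  0.03246907] [ 0.51589984 -0.45031146  0.38272216]
```

Call:
arm_command([
  [[-0.4,-2.5,0,0],[-0.8,-5.2,0,0],[-0.8,-5.2,0,0],[-0.8,-5.2,0,0],[-0.8,-5.2,0,0],[-0.8,-5.2,0,0],[-0.8,-5.2,0,0],[-0.8,-5.2,0,0],[-0.8,-5.2,0,0],[-0.8,-5.2,0,0]],
])

```text
t: 10.05
eef_pos: [0.5157, -0.2346, 0.2762]
ee_rot: [0.071, 0.997, 0.006, 0.011]
ft_force: [1.1, 0.3, -1.7]
grip_width: 0.0293
```

Call:
arm_command([
  [[-0.6,-4.2,0,0],[-0.6,-4.2,0,0],[-0.6,-3,0,0],[0,-1,0,0],[0,0,0,0],[0,0,0,0],[0,0,0,0]],
])

```text
t: 10.92
eef_pos: [0.5145, -0.3651, 0.273]
ee_rot: [0.072, 0.997, 0.007, 0.01]
ft_force: [-0.8, -0.4, -1.6]
grip_width: 0.0297
```

Run:
```python
from fit import *
s=state(); f=grab_frame("wrist"); C=cloud(f,s)
print(s["t"],s["eef_pos"],s["ee_rot"],s["grip_width"])
for r in regions_of("w200_mid",f)[:1]:
    P=C[cv2.erode(r["region"].astype(np.uint8),np.ones((3,3)))>0]; P=P[~np.isnan(P[:,0])]; print(r["p"],r["extent"])
    print([np.round(v,4) for v in fit(P,"w200",.15)])
for r in regions_of("right_pan",f)[:1]:
    P=C[r["region"]]; print("pan",r["p"],np.round(np.nanpercentile(P,[3,50,97],axis=0),4).tolist())
```

```text
10.925 [ 0.51451662 -0.36514822  0.27302478] [0.0718534  0.99734592 0.00689994 0.00951816] 0.029702307492127943
0.92 [232.6, 208.5, 287.8, 248.8]
[array([ 0.519 , -0.3655,  0.2354]), array([-0.1716,  0.0169,  0.985 ]), np.float64(9.9306), np.float64(0.0003)]
pan 0.64 [[0.424, -0.4461, 0.1197], [0.482, -0.3821, 0.1211], [0.5436, -0.3173, 0.1224]]
```

Call:
arm_command([
  [[0,-0.7,2,0],[0.2,-0.7,3,0],[0,0,3,0],[0,0,1.5,0],[0,0,0.5,0],[0,0,0,0],[0,0,0,0]],
])

```text
t: 11.95
eef_pos: [0.5124, -0.3788, 0.1673]
ee_rot: [0.071, 0.997, 0.006, 0.01]
ft_force: [-0.2, -0.6, -1.4]
grip_width: 0.0296
```

Call:
arm_command([
  [[0,0,0.4,0],[0,0,0.2,0],[0,0,0,0],[0,0,0,0]],
])

```text
t: 12.45
eef_pos: [0.5136, -0.3797, 0.1635]
ee_rot: [0.071, 0.997, 0.005, 0.011]
ft_force: [-0.3, -0.4, -2.8]
grip_width: 0.0296
```

Call:
arm_command([
  [[0,0,0.3,0],[0,0,0,0],[0,0,0,0]],
])

```text
t: 12.82
eef_pos: [0.5141, -0.3799, 0.161]
ee_rot: [0.071, 0.997, 0.005, 0.012]
ft_force: [-0.7, 0.6, -0.9]
grip_width: 0.0295
```

Call:
arm_command([
  [[0,0,0.2,0],[0,0,0,0],[0,0,0,0]],
])

```text
t: 13.2
eef_pos: [0.5146, -0.3802, 0.1599]
ee_rot: [0.071, 0.997, 0.004, 0.013]
ft_force: [-0.1, 1.1, 1.1]
grip_width: 0.0297
```

Contact. Release, then check.

Call:
arm_command([
  [[0,0,0,0],[0,0,0,0],[0,0,0,0],[0,0,0,0]],
], hand=-0.05)

```text
t: 13.7
eef_pos: [0.5145, -0.3803, 0.1597]
ee_rot: [0.071, 0.997, 0.004, 0.012]
ft_force: [0.3, 0.2, 0.0]
grip_width: 0.0453
```

Call:
arm_command([
  [[0,0,-1,0],[0,0,-2,0],[0,0,-4,0],[0,0,-4,0],[0,0,-2,0],[0,0,0,0]],
])

```text
t: 14.45
eef_pos: [0.5116, -0.3818, 0.3014]
ee_rot: [0.071, 0.997, 0.002, 0.015]
ft_force: [0.1, -0.9, -0.5]
grip_width: 0.0458
```

Run:
```python
from fit import *
s=state(); f=grab_frame("wrist"); C=cloud(f,s); save(f,"p1.png",s=1.4)
print(s["t"],s["eef_pos"],s["ee_rot"])
for r in regions_of("w200_mid",f)[:1]:
    P=C[cv2.erode(r["region"].astype(np.uint8),np.ones((3,3)))>0]; P=P[~np.isnan(P[:,0])]; print(r["p"],r["extent"])
    print([np.round(v,4) for v in fit(P,"w200",.05)])
for r in regions_of("right_pan",f)[:1]:
    P=C[r["region"]]; print("pan",r["p"],np.round(np.nanpercentile(P,[3,50,97],axis=0),4).tolist())
for r in regions_of("poise_knob",f)[:1]:
    P=C[r["region"]]; print("knob",r["p"],r["extent"],np.round(np.nanpercentile(P,[3,50,97],axis=0),4).tolist())
```

```text
14.45 [ 0.51158328 -0.38182864  0.30144126] [0.07131124 0.99734351 0.00207925 0.01470711]
0.64 [244.5, 165.1, 277.7, 199.6]
[array([ 0.5191, -0.3804,  0.1202]), array([0.0063, 0.003 , 1.    ]), np.float64(0.3988), np.float64(0.0003)]
pan 0.9 [[0.4243, -0.4455, 0.1189], [0.4815, -0.381, 0.1203], [0.5522, -0.3172, 0.1216]]
knob 0.87 [383.8, 31.0, 430.9, 60.8] [[0.4002, -0.2297, 0.0742], [0.413, -0.2205, 0.1015], [0.4232, -0.2049, 0.1237]]
```

View pics/p1.png

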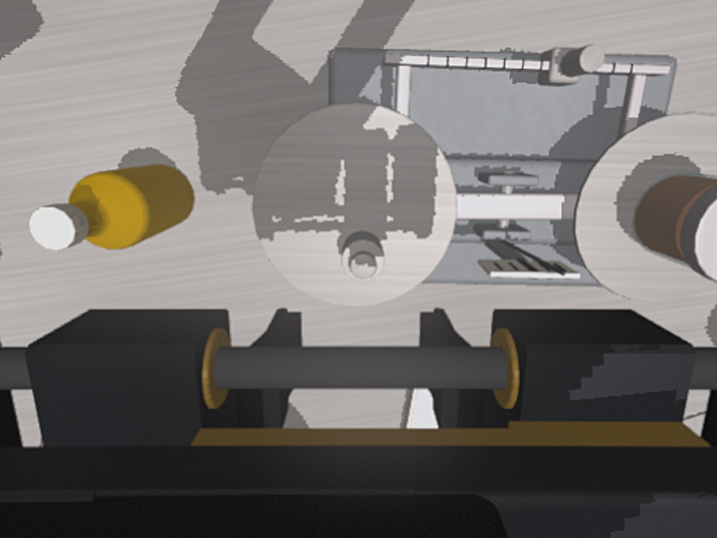

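The view shows w200 upright on the right plate at (362,255). The poise knob is at (585,60), the jar is in place at the right edge, and the bottle at (135,205) is clear. Back for w100.

Call:
arm_command([
  [[0.3,3,0,0],[0.7,5.4,0,0],[0.7,5.4,0,0],[0.7,5.4,0,0],[0.7,5.4,0,0],[0.7,5.4,0,0],[0.7,5.4,0,0],[0.7,5.4,0,0],[0.7,5.4,0,0],[0.7,5.4,0,0]],
])

```text
t: 15.9
eef_pos: [0.5124, 0.1537, 0.2862]
ee_rot: [0.075, 0.997, 0.008, -0.001]
ft_force: [0.2, -0.5, 0.0]
grip_width: 0.0458
```

Call:
arm_command([
  [[0.4,4,0,0],[0,2,2,-6.5],[0,0,3,-6],[0,0,3,0],[0,0,0,0],[0,0,0,0]],
])

```text
t: 16.65
eef_pos: [0.512, 0.2214, 0.198]
ee_rot: [-0.041, 0.999, 0.008, -0.006]
ft_force: [0.1, -0.2, -0.3]
grip_width: 0.0459
```

```bash
cat > m100.py <<'E'
from fit import *
s=state(); f=grab_frame("wrist"); C=cloud(f,s)
A=Ro.from_quat(s["ee_rot"]).as_matrix(); print(s["t"],np.round(s["eef_pos"],4),"axes",np.round(A,3).tolist())
for r in regions_of("w100_mid",f)[:3]:
    P=C[cv2.erode(r["region"].astype(np.uint8),np.ones((3,3)))>0]; P=P[~np.isnan(P[:,0])]; print(round(r["p"],2),r["extent"])
    if len(P)>50 and np.median(P[:,2])>.03:
        c,a,t,e=fit(P,"w100",.6); print("foot",np.round(c,4),"ax",np.round(a,3),round(t,1),round(e,5))
        tg=c+.01*a+np.array([-.997,-.075,0])*.007; tg[2]+=.0045+.017; print("target tcp",np.round(tg,4),"tool shift cm",np.round(A.T@(tg-s["eef_pos"])*100,2))
E
python3 m100.py
```

```text
16.65 [0.512  0.2214 0.198 ] axes [[-0.997, -0.082, -0.013], [-0.082, 0.997, 0.015], [0.012, 0.016, -1.0]]
0.97 [202.3, 70.6, 224.3, 111.4]
0.42 [185.2, 183.9, 205.0, 203.0]
foot [0.5328 0.159  0.0162] ax [-0.285  0.162  0.945] 19.1 0.00084
target tcp [0.523  0.1601 0.0471] tool shift cm [-0.77 -6.43 14.98]
```

```bash
cat > m100.py <<'E'
from fit import *
s=state(); f=grab_frame("wrist"); C=cloud(f,s); P=C.reshape(-1,3); P=P[~np.isnan(P[:,0])]
A=Ro.from_quat(s["ee_rot"]).as_matrix(); print(s["t"],np.round(s["eef_pos"],4))
n=np.array([-.562,-.041,.826]); d=(P-[.53867,.23657,.04305])@n
Q=P[(d>.003)&(abs(P[:,1]-.219)<.02)&(abs(P[:,0]-.52)<.03)]; print(len(Q))
c,a,t,e=fit(Q,"w100",.6); print("foot",np.round(c,4),"ax",np.round(a,3),round(t,1),round(e,5))
tg=c+.01*a+np.array([-.997,-.075,0])*.007; tg[2]+=.0045+.017; print("target tcp",np.round(tg,4),"tool shift cm",np.round(A.T@(tg-s["eef_pos"])*100,2))
E
python3 m100.py
```

```text
16.75 [0.5122 0.2213 0.1984]
2144
foot [0.5068 0.2051 0.2486] ax [-0.487  0.131  0.863] 30.3 0.00677
target tcp [0.4949 0.2059 0.2787] tool shift cm [ 1.94 -1.27 -8.03]
```

```bash
sed -i 's/(d>.003)&/(d>.003)\&(P[:,2]<.075)\&/' m100.py; python3 m100.py
```

```text
16.8 [0.5125 0.2214 0.1987]
517
foot [0.5321 0.2179 0.0255] ax [-0.584 -0.035  0.811] 35.8 0.00038
target tcp [0.5193 0.217  0.0551] tool shift cm [-0.79 -0.72 14.35]
```

Call:
arm_command([
  [[-0.7,-0.7,2,0],[0,0,4,0],[0,0,4,0],[0,0,1,0],[0,0,0,0],[0,0,0,0]],
], hand=0.08)

```text
t: 17.6
eef_pos: [0.5237, 0.2149, 0.0872]
ee_rot: [-0.04, 0.999, 0.008, -0.001]
ft_force: [0.5, 0.6, 0.1]
grip_width: 0.0401
```

Run:
```python
from h import *
s=state(); A=Ro.from_quat(s["ee_rot"]).as_matrix(); print(s["eef_pos"],s["qd"]); tg=np.array([.5183,.217,.0555]); print(A.T@(tg-s["eef_pos"])*100, A[:,2])
```

```text
[0.52368555 0.21494514 0.08724075] [-0.00268825 -0.00361859 -0.00949418  0.00085436  0.00038446 -0.00182359]
[0.51379974 0.1959855  3.17877571] [-0.00336547  0.01616227 -0.99986372]
```

Call:
arm_command([
  [[0.4,0.2,0.8,0],[0.1,0,1,0],[0,0,0.9,0],[0,0,0.2,0],[0,0,0,0],[0,0,0,0]],
])

```text
t: 18.35
eef_pos: [0.5201, 0.2178, 0.0592]
ee_rot: [-0.04, 0.999, 0.009, 0.001]
ft_force: [-0.0, 0.2, 0.3]
grip_width: 0.0401
```

Call:
arm_command([
  [[0.2,-0.1,0.35,0],[0,0,0,0],[0,0,0,0]],
])

```text
t: 18.73
eef_pos: [0.5184, 0.2167, 0.0559]
ee_rot: [-0.04, 0.999, 0.009, 0.001]
ft_force: [-0.3, 1.4, -0.2]
grip_width: 0.0402
```

Call:
arm_command([
  [[0,0,0,0],[0,0,0,0],[0,0,0,0],[0,0,0,0]],
], hand=0.7, force=6)

```text
t: 19.23
eef_pos: [0.5186, 0.2167, 0.0561]
ee_rot: [-0.04, 0.999, 0.009, 0.002]
ft_force: [0.1, -0.2, -0.5]
grip_width: 0.0234
```

Call:
arm_command([
  [[0.2,0,-0.3,0],[0.2,0,-0.3,0],[0,0,0,0],[-0.4,0,-0.15,0],[-0.4,0,-0.1,0],[-0.3,0,-0.1,0],[0,0,0,0]],
])

```text
t: 20.1
eef_pos: [0.5243, 0.217, 0.0653]
ee_rot: [-0.04, 0.999, 0.009, -0.0]
ft_force: [-1.1, -0.1, -1.0]
grip_width: 0.0236
```

```bash
cat > held.py <<'E'
from fit import *
import sys
k=sys.argv[1]
s=state(); f=grab_frame("wrist"); C=cloud(f,s); P=C.reshape(-1,3); P=P[~np.isnan(P[:,0])]
A=Ro.from_quat(s["ee_rot"]).as_matrix(); T=(P-s["eef_pos"])@A
print(s["t"],np.round(s["eef_pos"],4),s["grip_width"],np.round(s["ft_force"],1))
H=DIM[k][3]; R=DIM[k][0]
ok=0
for r in regions_of(k+"_mid",f)[:3]:
    Q=C[cv2.erode(r["region"].astype(np.uint8),np.ones((3,3)))>0]; Q=Q[~np.isnan(Q[:,0])]
    if len(Q)<40: continue
    q=(np.median(Q,0)-s["eef_pos"])@A; print(round(r["p"],2),r["extent"],"tool",np.round(q,3))
    if abs(q[1])<.015 and abs(q[2])<.04:
        c,a,t,e=fit(Q,k,.3); print("foot",np.round(c,4),"rel",np.round(c-s["eef_pos"],4),"ax",np.round(a,3),"tilt",round(t,1),"err",round(e,5)); ok=1
if not ok: 
    Q=P[(abs(T[:,1])<.011)&(abs(T[:,0])<.03)&(T[:,2]>-.012)&(T[:,2]<.02)]
    c,a,t,e=fit(Q,k,.3); print("geom",len(Q),"foot",np.round(c,4),"rel",np.round(c-s["eef_pos"],4),"ax",np.round(a,3),"tilt",round(t,1),"err",round(e,5))
E
python3 held.py w100
```

```text
20.1 [0.5243 0.217  0.0653] 0.023633533177635578 [-1.1 -0.1 -1. ]
0.75 [235.5, 211.7, 280.5, 254.6] tool [ 0.006 -0.001  0.01 ]
foot [0.5275 0.2173 0.0308] rel [ 0.0032  0.0003 -0.0345] ax [-0.1   -0.01   0.995] tilt 5.8 err 0.00028
0.69 [176.2, 18.1, 217.9, 90.7] tool [ 0.095 -0.033  0.043]
```

w100 is in the grip at 5.8° tilt. Lift and carry it.

Call:
arm_command([
  [[0.2,0,-0.6,0],[0.2,0,-1,0],[0,0,-2,0],[0,0,-4,0],[0,0,-5,0],[0,0,-5,0],[0,0,-2,6.5],[0,0,0,6.5],[0,0,0,0]],
], force=8)

```text
t: 21.32
eef_pos: [0.5209, 0.2131, 0.276]
ee_rot: [0.076, 0.997, 0.01, 0.004]
ft_force: [0.5, 0.3, -1.4]
grip_width: 0.0237
```

Call:
arm_command([
  [[-0.4,-2.5,0,0],[-0.5,-5.2,0,0],[-0.5,-5.2,0,0],[-0.5,-5.2,0,0],[-0.5,-5.2,0,0],[-0.5,-5.2,0,0],[-0.5,-5.2,0,0],[-0.5,-5.2,0,0],[-0.5,-5.2,0,0],[-0.5,-5.2,0,0]],
])

```text
t: 22.58
eef_pos: [0.5003, -0.2926, 0.2667]
ee_rot: [0.058, 0.998, 0.01, 0.006]
ft_force: [0.3, -0.3, -0.8]
grip_width: 0.0234
```

Call:
arm_command([
  [[1,-3,0,0],[1.3,-2.5,0,0],[0.8,-0.8,0,0],[0,0,0,0],[0,0,0,0],[0,0,0,0]],
])

```text
t: 23.32
eef_pos: [0.4604, -0.3545, 0.2638]
ee_rot: [0.055, 0.998, 0.011, 0.005]
ft_force: [0.6, 0.2, -1.1]
grip_width: 0.0232
```

```bash
python3 held.py w100
```

```text
23.325 [ 0.4604 -0.3545  0.2638] 0.023157821433061245 [ 0.6  0.2 -1.1]
0.96 [238.6, 212.8, 277.2, 252.0] tool [0.006 0.    0.01 ]
foot [ 0.4648 -0.3543  0.2294] rel [ 0.0044  0.0001 -0.0344] ax [-0.14  -0.001  0.99 ] tilt 8.1 err 0.00031
```

Call:
arm_command([
  [[0,-1,2,0],[0,-0.9,3,0],[0,0,3,0],[0,0,1,0],[0,0,0.3,0],[0,0,0,0],[0,0,0,0]],
])

```text
t: 24.3
eef_pos: [0.4599, -0.373, 0.1653]
ee_rot: [0.054, 0.998, 0.011, 0.006]
ft_force: [0.0, -1.1, -0.8]
grip_width: 0.0233
```

Call:
arm_command([
  [[0,0,0.5,0],[0,0,0.3,0],[0,0,0,0],[0,0,0,0]],
])

```text
t: 24.8
eef_pos: [0.4609, -0.3736, 0.1587]
ee_rot: [0.054, 0.998, 0.009, 0.007]
ft_force: [0.3, -0.3, -1.1]
grip_width: 0.0232
```

Call:
arm_command([
  [[0,0,0.2,0],[0,0,0,0],[0,0,0,0]],
])

```text
t: 25.18
eef_pos: [0.461, -0.3736, 0.1567]
ee_rot: [0.054, 0.998, 0.009, 0.007]
ft_force: [0.6, -0.1, -0.9]
grip_width: 0.0231
```

Call:
arm_command([
  [[0,0,0.15,0],[0,0,0,0],[0,0,0,0]],
])

```text
t: 25.55
eef_pos: [0.4613, -0.3737, 0.1556]
ee_rot: [0.054, 0.998, 0.009, 0.007]
ft_force: [-0.7, -0.1, -0.3]
grip_width: 0.0234
```

Call:
arm_command([
  [[0,0,0.1,0],[0,0,0,0],[0,0,0,0]],
])

```text
t: 25.92
eef_pos: [0.4613, -0.3738, 0.1547]
ee_rot: [0.054, 0.998, 0.009, 0.007]
ft_force: [0.1, -0.3, -0.1]
grip_width: 0.0232
```

Call:
arm_command([
  [[0,0,0,0],[0,0,0,0],[0,0,0,0],[0,0,0,0]],
], hand=0.1)

```text
t: 26.42
eef_pos: [0.4614, -0.3739, 0.1547]
ee_rot: [0.054, 0.998, 0.009, 0.007]
ft_force: [-0.0, 0.3, -0.1]
grip_width: 0.039
```

Call:
arm_command([
  [[0,0,-1,0],[0,0,-2,0],[0,0,-4,0],[0,0,-4,0],[0,0,-2,0],[0,0,0,0]],
])

```text
t: 27.18
eef_pos: [0.4598, -0.3769, 0.2964]
ee_rot: [0.054, 0.998, 0.007, 0.01]
ft_force: [0.1, -0.1, 0.2]
grip_width: 0.0389
```

```bash
cat > look.py <<'E'
from fit import *
import sys
s=state(); f=grab_frame("wrist"); C=cloud(f,s)
if len(sys.argv)>1: save(f,sys.argv[1],s=1.4)
print(s["t"],s["eef_pos"],s["ee_rot"],np.round(s["qd"],3))
for k in ("w200","w100"):
  for r in regions_of(k+"_mid",f)[:1]:
    P=C[cv2.erode(r["region"].astype(np.uint8),np.ones((3,3)))>0]; P=P[~np.isnan(P[:,0])]
    if len(P)>40: print(k,r["p"],r["extent"],[np.round(v,4) for v in fit(P,k,.05)])
for k in ("right_pan","left_pan","poise_knob"):
  for r in regions_of(k,f)[:1]:
    print(k,r["p"],r["extent"],np.round(np.nanpercentile(C[r["region"]],[3,50,97],axis=0),4).tolist())
E
python3 look.py p2.png
```

```text
27.175 [ 0.45977139 -0.37691376  0.2963684 ] [0.053536   0.99849712 0.00667087 0.00963868] [ 0.001 -0.001  0.013 -0.001  0.004  0.001]
w200 0.66 [246.1, 215.7, 275.1, 247.6] [array([ 0.5188, -0.3803,  0.1189]), array([ 0.0276, -0.007 ,  0.9996]), np.float64(1.6302), np.float64(0.0003)]
w100 0.77 [249.9, 168.1, 270.3, 201.2] [array([ 0.4656, -0.3737,  0.1187]), array([0.0103, 0.0027, 0.9999]), np.float64(0.612), np.float64(0.0004)]
right_pan 0.81 [183.4, 129.5, 324.3, 250.0] [[0.4226, -0.4477, 0.1175], [0.4742, -0.3825, 0.1189], [0.5331, -0.3161, 0.1203]]
left_pan 0.75 [404.2, 141.1, 510.3, 224.7] [[0.4605, -0.206, 0.0942], [0.4918, -0.1604, 0.096], [0.537, -0.0991, 0.0974]]
poise_knob 0.97 [382.0, 94.6, 423.8, 118.8] [[0.3997, -0.2292, 0.0785], [0.411, -0.2207, 0.1037], [0.422, -0.2058, 0.124]]
```

View pics/p2.png

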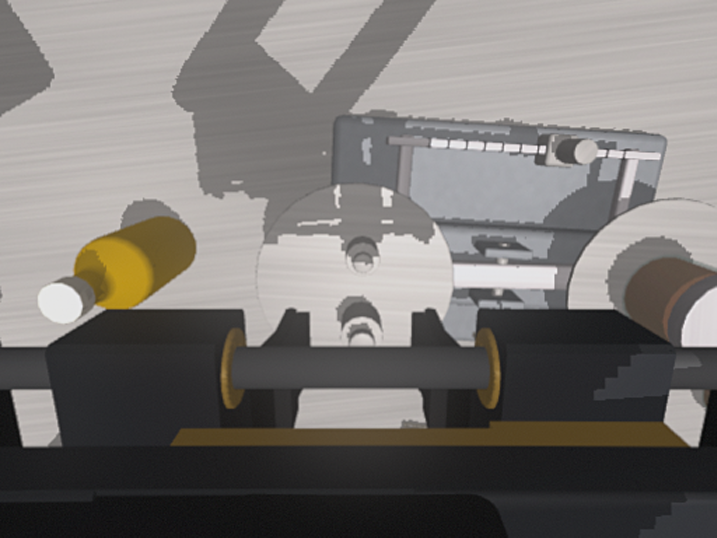

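Both weights stand upright on the right plate: w100 at (362,255) and w200 at (362,325). The jar is untouched and the beam is still left-low. The poise knob is at (578,150). Next I measure the knob.

```bash
cat > knob.py <<'E'
from h import *
from scipy.optimize import least_squares
s=state(); f=grab_frame("wrist"); C=cloud(f,s); A=Ro.from_quat(s["ee_rot"]).as_matrix()
r=regions_of("poise_knob",f)[0]; m=cv2.dilate(r["region"].astype(np.uint8),np.ones((5,5)))>0
P=C[m]; P=P[~np.isnan(P[:,0])]; zt=np.percentile(P[:,2],97); T=P[P[:,2]>zt-.003]; S=P[(P[:,2]>.106)&(P[:,2]<.135)]
c=np.array(cv2.minEnclosingCircle((T[:,:2]*1e4).astype(np.float32))[0])/1e4
q=least_squares(lambda p:np.maximum(np.hypot(*(S[:,:2]-p).T),0)-.009,np.median(S[:,:2],0),loss="soft_l1",f_scale=.001).x
print(s["t"],np.round(s["eef_pos"],4),"p",r["p"],"top z",round(zt,4),"top centre",np.round(c,4),"n",len(T),len(S),"cyl fit",np.round(q,4))
yd=np.array([.169,.986]); o=np.array([.511,-.2565]); print("scale xy of knob",(c-o)@[yd[1],-yd[0]],(c-o)@yd)
tg=np.array([*c,.165]); print("tool yaw",np.degrees(np.arctan2(-A[0,1],A[1,1])),"shift cm to above knob z .165",np.round(A.T@(tg-s["eef_pos"])*100,2))
E
python3 knob.py
```

```text
27.475 [ 0.4584 -0.3754  0.2909] p 0.91 top z 0.1237 top centre [ 0.4119 -0.214 ] n 269 415 cyl fit [ 0.4115 -0.2134]
scale xy of knob -0.10488942680664061 0.025123133349609396
tool yaw -6.136479691289592 shift cm to above knob z .165 [ 6.5  15.29 12.82]
```

Call:
arm_command([
  [[1.6,4,0,3.5],[1.6,4,0,0],[1.6,4,0,0],[0.6,2,0,0],[0,0,4,0],[0,0,4,0],[0,0,2,0],[0,0,0,0],[0,0,0,0]],
], hand=0.3)

```text
t: 28.7
eef_pos: [0.4276, -0.2242, 0.1889]
ee_rot: [0.085, 0.996, 0.01, 0.006]
ft_force: [0.2, -0.1, -0.1]
grip_width: 0.0304
```

```bash
cat > sh.py <<'E'
from h import *
import sys
s=state(); A=Ro.from_quat(s["ee_rot"]).as_matrix(); tg=np.array(list(map(float,sys.argv[1:4])))
print(s["t"],np.round(s["eef_pos"],4),"yaw",np.degrees(np.arctan2(-A[0,1],A[1,1])),"z",np.round(A[:,2],3),"shift cm",np.round(A.T@(tg-s["eef_pos"])*100,2),"w",s["grip_width"])
E
python3 sh.py .4117 -.2138 .124
```

```text
28.7 [ 0.4276 -0.2242  0.1889] yaw -9.79241177324592 z [ 0.013  0.019 -1.   ] shift cm [1.81 0.62 6.49] w 0.030419497886229937
```

Call:
arm_command([
  [[1,0.6,1.5,0],[0.8,0,1.5,0],[0,0,0,0],[0,0,0,0]],
])

```text
t: 29.2
eef_pos: [0.4133, -0.2172, 0.1621]
ee_rot: [0.086, 0.996, 0.008, 0.009]
ft_force: [0.9, -0.1, -0.1]
grip_width: 0.0309
```

```bash
python3 sh.py .4117 -.2138 .124; python3 -c '
from h import *
s=state();f=grab_frame("wrist");C=cloud(f,s);A=Ro.from_quat(s["ee_rot"]).as_matrix()
for r in regions_of("poise_knob",f)[:1]:
    P=C[r["region"]];P=P[~np.isnan(P[:,0])]; P=P[P[:,2]>.1]; print(r["p"],r["extent"],np.round(np.percentile((P-s["eef_pos"])@A,[3,50,97],axis=0),4).tolist())
save(f,"k1.png",(130,150,400,384),2)'
```

```text
29.2 [ 0.4133 -0.2172  0.1621] yaw -9.820289086946797 z [ 0.019  0.014 -1.   ] shift cm [0.28 0.25 3.81] w 0.03088618444873589
0.83 [242.2, 180.3, 276.5, 232.5] [[-0.0035, -0.0058, 0.038], [0.0064, 0.0022, 0.0398], [0.0121, 0.0102, 0.0594]]
```

View pics/k1.png

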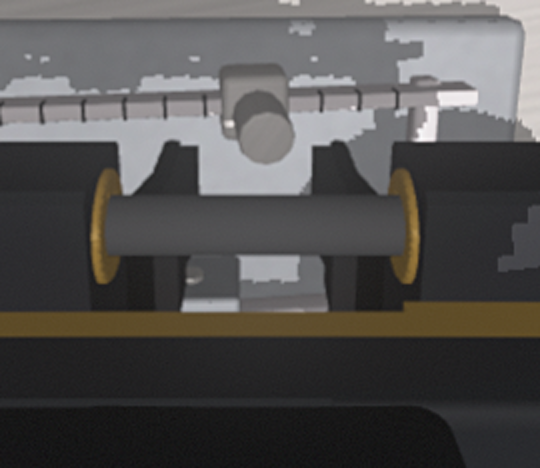

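The knob shows at (265,135), slightly ahead of and beside the jaw centre, in agreement with the computed shift. Descend around it.

Call:
arm_command([
  [[0.3,0.2,0.8,0],[0,0,1.2,0],[0,0,1.2,0],[0,0,0.4,0],[0,0,0,0],[0,0,0,0]],
])

```text
t: 30.05
eef_pos: [0.4113, -0.2139, 0.1232]
ee_rot: [0.086, 0.996, 0.008, 0.009]
ft_force: [1.4, -0.3, 0.5]
grip_width: 0.0308
```

```bash
python3 sh.py .4117 -.2138 .124
```

```text
30.05 [ 0.4113 -0.2139  0.1232] yaw -9.80643952083741 z [ 0.019  0.014 -1.   ] shift cm [-0.04  0.01 -0.08] w 0.030783036523894754
```

Call:
arm_command([
  [[0,0,0,0],[0,-0.5,0,0],[0,-0.8,0,0],[0,-0.8,0,0],[0,-0.8,0,0],[0,0,0,0],[0,0,0,0]],
], hand=0.52)

```text
t: 30.92
eef_pos: [0.4065, -0.2456, 0.1238]
ee_rot: [0.086, 0.996, 0.007, 0.01]
ft_force: [0.2, 0.5, 0.5]
grip_width: 0.021
```

```bash
cat > tilt.py <<'E'
from h import *
s=state(); print(s["t"],np.round(s["eef_pos"],4),s["grip_width"])
y=np.array([.169,.986]); print("tcp along scale y",(s["eef_pos"][:2]-np.array([.511,-.2565]))@y)
for n in ("scene","top"):
    f=grab_frame(n); C=cloud(f); z={}
    for k,c in (("R",(.490,-.379)),("L",(.532,-.134))):
        P=C.reshape(-1,3); d=np.hypot(P[:,0]-c[0],P[:,1]-c[1]); Q=P[(d<.068)&(d>.02)&(P[:,2]>.085)&(P[:,2]<.128)]
        h,e=np.histogram(Q[:,2],bins=np.arange(.085,.128,.0005)); h=np.convolve(h,np.ones(5),'same'); i=h.argmax(); w=e[i]
        q=Q[abs(Q[:,2]-w)<.003]; z[k]=np.median(q[:,2]); z[k+"n"]=len(q)
    print(n,{k:round(float(v),4) for k,v in z.items()},"diff R-L",round(z["R"]-z["L"],4))
E
python3 tilt.py
python3 - <<'E'
import numpy as np
for n in ("scene","top"):
    P=np.load(f"pics/{n}.npy").reshape(-1,3); o=[]
    for c in ((.490,-.379),(.532,-.134)):
        d=np.hypot(P[:,0]-c[0],P[:,1]-c[1]); Q=P[(d<.068)&(d>.02)&(P[:,2]>.085)&(P[:,2]<.128)]; o.append(np.median(Q[:,2]))
    print("start",n,o,o[0]-o[1])
E
```

```text
30.925 [ 0.4065 -0.2456  0.1238] 0.02101911090202773
tcp along scale y -0.006893348749056628
scene {'R': 0.0999, 'Rn': 468.0, 'L': 0.1086, 'Ln': 691.0} diff R-L -0.0087
top {'R': 0.1025, 'Rn': 934.0, 'L': 0.1116, 'Ln': 1191.0} diff R-L -0.0091
start scene [np.float64(0.11784523421625698), np.float64(0.09130535812413654)] 0.02653987609212044
start top [np.float64(0.12068918994787992), np.float64(0.09362206082787772)] 0.027067129120002198
```

Call:
arm_command([
  [[0,0.5,0,0],[0,0.5,0,0],[0,0.4,0,0],[0,0,0,0],[0,0,0,0],[0,0,0,0],[0,0,0,0],[0,0,0,0],[0,0,0,0],[0,0,0,0]],
])

```text
t: 32.28
eef_pos: [0.4092, -0.2302, 0.1241]
ee_rot: [0.085, 0.996, 0.007, 0.01]
ft_force: [0.3, -0.7, -0.5]
grip_width: 0.0212
```

```bash
python3 tilt.py
```

```text
32.275 [ 0.4092 -0.2302  0.1241] 0.02118732105997486
tcp along scale y 0.008759867844437483
scene {'R': 0.1107, 'Rn': 473.0, 'L': 0.098, 'Ln': 697.0} diff R-L 0.0127
top {'R': 0.1135, 'Rn': 1052.0, 'L': 0.1007, 'Ln': 1154.0} diff R-L 0.0128
```

Call:
arm_command([
  [[0,-0.5,0,0],[0,-0.5,0,0],[0,-0.1,0,0],[0,0,0,0],[0,0,0,0],[0,0,0,0],[0,0,0,0],[0,0,0,0],[0,0,0,0],[0,0,0,0]],
])

```text
t: 33.62
eef_pos: [0.4072, -0.2416, 0.1238]
ee_rot: [0.085, 0.996, 0.007, 0.01]
ft_force: [0.1, 0.1, -0.4]
grip_width: 0.0209
```

Call:
arm_command([
  [[0,0,0,0],[0,0,0,0],[0,0,0,0],[0,0,0,0]],
])

```text
t: 34.12
eef_pos: [0.4072, -0.2416, 0.1238]
ee_rot: [0.085, 0.996, 0.007, 0.01]
ft_force: [-0.3, -0.3, 0.3]
grip_width: 0.0212
```

```bash
python3 tilt.py
```

```text
34.125 [ 0.4072 -0.2416  0.1238] 0.02115081738062675
tcp along scale y -0.0028077971882388775
scene {'R': 0.1047, 'Rn': 461.0, 'L': 0.1037, 'Ln': 700.0} diff R-L 0.001
top {'R': 0.1074, 'Rn': 950.0, 'L': 0.1067, 'Ln': 1172.0} diff R-L 0.0007
```

Level within a few mrad. Back off to the middle of the play, open, and withdraw upwards.

Call:
arm_command([
  [[0,0.1,0,0],[0,0,0,0],[0,0,0,0],[0,0,-0.5,0],[0,0,-1.5,0],[0,0,-3,0],[0,0,-4,0],[0,0,-4,0],[0,0,0,0],[0,0,0,0]],
], hand=0.3)

```text
t: 35.48
eef_pos: [0.4047, -0.2425, 0.2629]
ee_rot: [0.085, 0.996, 0.006, 0.011]
ft_force: [0.2, -0.3, -0.6]
grip_width: 0.0305
```

Call:
arm_command([
  [[4,2,0,0],[5,2,0,0],[3,2,0,0],[0,0,0,0],[0,0,0,0],[0,0,0,0],[0,0,0,0],[0,0,0,0],[0,0,0,0],[0,0,0,0]],
])

```text
t: 36.72
eef_pos: [0.2937, -0.1608, 0.2553]
ee_rot: [0.085, 0.996, 0.01, 0.006]
ft_force: [-0.1, 0.0, -0.3]
grip_width: 0.0305
```

```bash
python3 tilt.py
python3 - <<'E'
from fit import *
f=grab_frame("scene"); save(f,"fin_s.png",(170,85,300,210),4.5)
s=state(); g=grab_frame("wrist"); save(g,"fin_w.png",s=1.4)
t=grab_frame("top"); C=cloud(t)
for k in ("jar_mid","spoon","jar_spare_mid"):
    for F in (t,):
        for r in regions_of(k,F)[:1]: print(k,r["p"],np.round(np.nanmedian(C[r["region"]],0),3))
C=cloud(f)
for k in ("w200","w100"):
  for r in regions_of(k+"_mid",f)[:2]:
    P=C[r["region"]];P=P[~np.isnan(P[:,0])]
    print(k,r["p"],r["extent"],np.round(np.median(P,0),3))
E
```

```text
36.725 [ 0.2937 -0.1608  0.2553] 0.03045568667563684
tcp along scale y 0.05760536725610101
scene {'R': 0.1066, 'Rn': 458.0, 'L': 0.1018, 'Ln': 696.0} diff R-L 0.0048
top {'R': 0.1093, 'Rn': 1486.0, 'L': 0.1048, 'Ln': 1158.0} diff R-L 0.0045
jar_mid 0.58 [ 0.53  -0.135  0.179]
spoon 0.74 [0.494 0.002 0.014]
jar_spare_mid 0.63 [0.69  0.012 0.075]
w100 0.68 [260.3, 192.1, 324.9, 223.5] [0.469 0.007 0.01 ]
w100 0.47 [337.2, 236.4, 349.5, 247.0] [0.436 0.183 0.016]
```

View pics/fin_s.png

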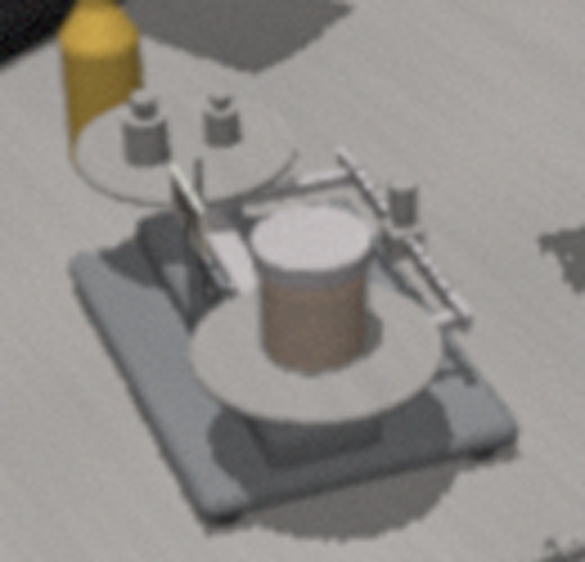

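View pics/fin_w.png

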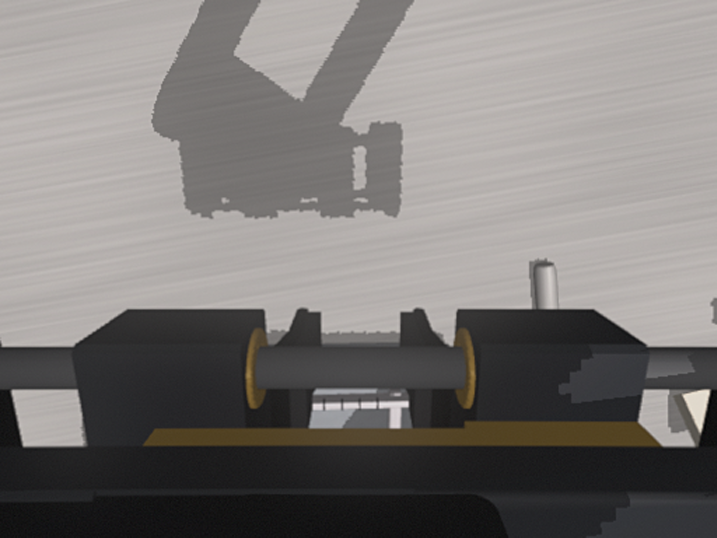

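The scene crop shows both weights upright on the right plate at (145,135) and (222,125), the jar upright on the left plate at (312,290), and the poise at (403,205). The wrist view shows the hand clear of everything. One more averaged tilt reading will check for rest and margin.

Call:
arm_command([
  [[0,0,0,0],[0,0,0,0],[0,0,0,0],[0,0,0,0],[0,0,0,0],[0,0,0,0],[0,0,0,0],[0,0,0,0]],
])

```text
t: 38.22
eef_pos: [0.2936, -0.1608, 0.2554]
ee_rot: [0.085, 0.996, 0.01, 0.006]
ft_force: [-0.9, 0.3, 0.7]
grip_width: 0.0303
```

```bash
for i in 1 2 3; do python3 tilt.py | tail -2; done
```

```text
scene {'R': 0.1068, 'Rn': 462.0, 'L': 0.102, 'Ln': 705.0} diff R-L 0.0048
top {'R': 0.1092, 'Rn': 1473.0, 'L': 0.105, 'Ln': 1166.0} diff R-L 0.0043
scene {'R': 0.1068, 'Rn': 457.0, 'L': 0.1021, 'Ln': 702.0} diff R-L 0.0047
top {'R': 0.1091, 'Rn': 1499.0, 'L': 0.1047, 'Ln': 1137.0} diff R-L 0.0043
scene {'R': 0.1064, 'Rn': 471.0, 'L': 0.1019, 'Ln': 682.0} diff R-L 0.0045
top {'R': 0.1092, 'Rn': 1465.0, 'L': 0.105, 'Ln': 1165.0} diff R-L 0.0042
```

```bash
python3 -c '
from cell import *
print(close_job())'
```

```text
the job is handed in; nothing more can be done
None
```

I set the 200 g and 100 g weights upright on the right plate, slid the poise until the beam came near level, and handed the job in at about 39 s. I left the 500 g and 50 g weights and the red look-alike alone.

**What I did:** I drew each weight along its axis partly out of its pocket. I then pushed its foot against the pocket lip to bring it nearly upright, lowered it to plate contact and released it. I straddled the poise knob loosely, moved it to near level and withdrew the hand.

**Last checks:**
- **Beam:** it is at rest. Three repeated plate-height readings agreed within 0.3 mm. The tilt is about −0.011 rad, corrected with the start reading, assuming the beam was then at its −0.10 stop. Uncorrected it is about −0.019 rad. Both are inside ±0.025 but not exactly level.
- **Poise:** the beam read about +0.004 rad while I still straddled the knob. It therefore moved by about 0.015 rad after I withdrew, probably because the poise was nudged a few millimetres. I left it there.
- **Weights:** both fitted within 2° of vertical right after placing and looked upright in the last scene picture. The network did not find them on the plate in that picture.
- **Jar and others:** the jar stands on its plate, and the spare jar reads as at the start. The spoon's reading shifted along its own length, which I put down to only part of it showing. The hand is clear.
- **Not checked:** I did not read the pointer against its centre mark.

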